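# Scan the drawing

## Robot

A 6-joint arm with a two-finger parallel gripper is mounted at the origin on the work surface. World frame = base frame: x ahead of the robot, y to its left, z up, the work surface at z = 0. Lengths are in m, angles in rad, forces in N, time in s.
With the tool pointing down it reaches from about 0.3 to 0.875 m from the base axis. Payload 6.4 kg.
Tool frame: the origin (TCP) lies between the finger pads; the fingertips stand ctrl.tip_extent ahead of it and the grasp point (between the pads) is the TCP (ctrl.tip_extent is the distance from the TCP to the fingertips, in m); z points along the fingers, y is the line along which they close (so a half turn about z gives the same grasp; the last joint's range is limited). The gripper opens to 85 mm and grips with 20 to 120 N. Pads are 22 mm wide; open, the fingers measure 114 mm over their backs; the gripper's body (76 mm by 85 mm) begins 54 mm behind the grasp point. The pads swing forward as they close: fully open they stand 13 mm farther back than shut.
Start: joints at [1.014, 0.181, 1.607, -0, 1.354, -0.206], TCP at [0.198, 0.54, 0.25] pointing down, gripper open.
Joint ranges: [-2.99, 2.99], [-0.89, 2.07], [0.3, 2.58], [-1.14, 4.28], [0, 2.63], [-3.12, 3.12]. Speed limits (rad/s): [2.57, 2.57, 3.01, 3.14, 3.14, 3.14].

## Interface

Orientations are given as a unit quaternion [w, x, y, z].
In Python, from bench import ctrl gives the robot as it stands.
- The arm moves only by the tool send_rows, never from a script. Its arguments are lists of equal length, an entry for each row: "dr": the turn, a rotation vector about the tool's x, y, z in units of 6 degrees (1.0 is 6 degrees), a list of three; "xyz": the shift along the tool's x, y, z in cm, a list of three; "jaw": the opening in per cent of the stroke, from 0 (shut) to 100 (fully open). In form: {"dr": [[wx, wy, wz], ...], "xyz": [[dx, dy, dz], ...], "jaw": [jaw, ...]}. A call has exactly 8 rows; each row is the pose to reach, as a shift and turn from the pose commanded when the call began, along the tool's axes at that moment; what a row does not reach only later rows make up. A row lasts 1/8 s, in which the tool goes at most 62.5 mm and 10.7 degrees, less where a joint would pass 70% of its speed; a pose out of reach is approached as far as the arm can. A call with a gripper value outside its range is refused whole. The fingers move at their own pace and stop on an object; the grip force is fixed at half the most. Time passes only in rows, so rows that repeat a pose let the fingers close, or fill a call up. It gives the time, the measured TCP pose, the force, the opening and the grip force at its end, in the units of the state.
- ctrl.get_obs(): the state, without advancing time (a new reading comes with each control period).
- ctrl.camera(name): name is "side" or "top" or "wrist"; returns the picture (420x560x3 uint8, red, green, blue); there is no depth.
- ctrl.calibration(name): a dict with "camera_matrix" (3x3 intrinsics, pixels), "world_from_camera" (4x4, takes a point from camera to world coordinates). Camera axes: x right, y up, looking along -z (the intrinsics and any distortion apply to the point x, -y, -z); pixel columns grow to the right and rows downward; lengths in m; the calibration is good to about 2 mm. A picture is of the moment at which its call begins: read the wrist's pose just before it. calibration takes no time and is no camera call; for the wrist camera it gives the pose at the moment of the call.
- ctrl.hand_in(): hands the job in; it is judged then, once.
The state is a dict: "time_s": time; "q": joint angles; "dq": joint speeds; "joint_efforts": joint torques, N m; "eef_pos": TCP position; "eef_rot": TCP orientation; "wrist_force": force on the tool from outside, world axes, zero at the start; "torque": the same for the moment, N m; "opening": opening from 0.0 (shut) to 1.0 (fully open); "grasp_force": force on a finger pad.
Only numpy, scipy, OpenCV 4.12 (cv2) and the standard library are available. Lean on these libraries where they do the work, as an engineer would, in place of code of your own. Each camera call takes 0.05 s, during which the arm holds its last target. There are 200 camera calls.

## Task

A drawing lies on the glass of the flatbed scanner: push its lid gently down from above until it is fully shut, then press the start button, the large oval one, with a light touch of the fingertips until it is well down and let it come back up. Do not take hold of the lid, do not press start while the lid is open, and leave the other buttons and the things standing around alone.

Things in the scene. Friction and masses are not known exactly. Their poses are not given: they have to be found in the camera images.
- scanner: flatbed scanner, fixed on the desk; origin: centre of its underside, at desk height. Body 290 mm deep (own x, away from the robot), 450 mm wide (own y), flat top 60 mm above the desk. The lid covers own y -220 to +130 mm; left of it runs the control strip, its four off-white buttons in a row along x at own y = +185 mm; a pastel stick lies behind them
- lid (a joint): opening angle of the scanner's lid about its far edge, rad: 0 = fully shut (a hard stop), grows as the free edge, nearest the robot, rises. Starts between 0.5 and 0.95. The hinge has friction: the lid stays where it is left, and a push of about 1 to 4 N at point lid_push moves it
- lid_hinge (a point): point on the lid's hinge axis (parallel to the scanner's own y), middle of the lid's width, 62 mm above the desk. The lid plate is 272 mm long from the axis to its free edge, 350 mm wide; its outer face lies 24 mm outside the axis (86 mm above the desk when shut). Shut, it runs to the scanner's own -x. A white pad covers its underside
- lid_push (a point): point on the lid's outer (upper) face, middle of its width, 225 mm from the hinge axis (47 mm from the free edge): a good place to push; moves with the lid; point axes: z out of the outer face, x towards the hinge
- start (a joint): travel of the start button, m: 0 = up; it registers at 0.0035, and bottoms hard at 0.007. Soft rubber spring: about 1 N to begin, 4.2 N at 0.0035, 7.4 N at 0.007; a press of 5 to 6 N is right; springs back up by itself
- start_top (a point): middle of the top of the cap of the start button: the only oval one, 18 mm (own x) by 32 mm (own y); flat top 10 mm above the control strip (70 mm above the desk) when up; pressed straight down. Its neighbours' centres lie 44 mm before and behind it along the scanner's x
- cancel (a joint): travel of the cancel button, m; not to be pressed
- cancel_top (a point): middle of the top of the cap of the cancel button, square, 14 mm, same height as the start button; nearest the robot
- copy (a joint): travel of the copy button, m; not to be pressed
- copy_top (a point): middle of the top of the cap of the copy button, round, 14 mm across; next behind the start button
- power (a joint): travel of the power button, m; not to be pressed
- power_top (a point): middle of the top of the cap of the power button, round, 14 mm across; last in the row
- tape: roll of beige masking tape lying flat, loose, 100 mm across, 24 mm high, on the desk left of the scanner; origin under its centre
- fixative: white bottle with a grey cap, loose, 44 mm across, 125 mm high, on the desk left of the scanner; origin under its centre
- jar: amber glass jar with a black lid, loose, 66 mm across, 75 mm high, on the desk left of the scanner; origin under its centre
- pastel: square stick of reddish pastel, loose, 14 x 60 x 14 mm, lying on the scanner's control strip behind the buttons; origin at the centre of its underside
Not all that is in view belongs to the job. Leave any turquoise or yellow look-alike of the tape alone. There is more than one size of the fixative; the job needs the middle-sized.

How it is judged:
By the outcome, as a careful person would: the job done as asked, in the order asked, and still so for the second after the job is handed in, with the robot touching nothing.
It also fails if it takes over 51 s, if anything falls off the work surface, if the arm or the gripper's body presses on something with over 40 N, if the wrist force passes 120 N, or if a joint passes its speed limit or range.

## Working session

There is one attempt and no reset: what is moved stays moved. The work goes in short steps, Python scripts to look and compute and a tool call to move; the robot and the scene stay as the last step left them, time stands still between calls to the robot, and variables do not carry over. Pictures are saved under pics/ and viewed, at most 10 in all, crops included, and the job is handed in when it is done.

Besides the shell and the picture viewer there is one more tool, called after "Request:" as name(argument=value, ...) on one line, values as JSON. send_rows: Moves the arm, as the interface text tells. Its arguments: {"type":"object","properties":{"dr":{"type":"array","items":{"type":"array","items":{"type":"number"}}},"xyz":{"type":"array","items":{"type":"array","items":{"type":"number"}}},"jaw":{"type":"array","items":{"type":"number"}}},"required":["dr","xyz","jaw"]}

```bash
mkdir -p pics; cat > h.py <<'E'
import numpy as np, cv2
from bench import ctrl
def snap(n,f):
    im=ctrl.camera(n); cv2.imwrite('pics/'+f,cv2.cvtColor(im,cv2.COLOR_RGB2BGR)); return im
def ray(n,u,v):
    c=ctrl.calibration(n);K=np.array(c['camera_matrix']);T=np.array(c['world_from_camera'])
    d=np.linalg.inv(K)@[u,v,1]; d=T[:3,:3]@[d[0],-d[1],-d[2]]; return T[:3,3],d
def atz(n,u,v,z):
    o,d=ray(n,u,v); return o+d*(z-o[2])/d[2]
def proj(n,p):
    c=ctrl.calibration(n);K=np.array(c['camera_matrix']);T=np.array(c['world_from_camera'])
    q=T[:3,:3].T@(np.array(p)-T[:3,3]); q=K@[q[0],-q[1],-q[2]]; return q[:2]/q[2]
E
python3 - <<'E'
from h import *
a=snap('top','top0.png'); b=snap('side','side0.png')
print(ctrl.get_obs(), ctrl.tip_extent)
for n in('top','side'):print(ctrl.calibration(n))
E
```

```text
{'time_s': 0.1, 'q': array([ 1.01365367e+00,  1.81458827e-01,  1.60785501e+00, -3.79137350e-05,
        1.35384307e+00, -2.06311171e-01]), 'dq': array([ 0.00158323, -0.00113509, -0.00120062,  0.00131487,  0.00071425,
        0.00045549]), 'joint_efforts': array([ 6.29639453e-04, -4.45881808e+01, -3.52237129e+01, -3.10366813e-04,
        4.14073831e-03,  1.26893376e-06]), 'eef_pos': array([0.19736942, 0.53958003, 0.24950431]), 'eef_rot': array([-2.74183276e-04,  1.74513428e-01,  9.84654483e-01, -7.32725542e-04]), 'wrist_force': array([ 0.67819167,  0.8455342 , -0.31396947]), 'torque': array([-0.00147718,  0.0043342 , -0.01276141]), 'grasp_force': 0.0, 'opening': 0.997281394223267} 0.019
{'camera_matrix': array([[452.45163849,   0.        , 286.41772187],
       [  0.        , 452.45163849, 206.92977224],
       [  0.        ,   0.        ,   1.        ]]), 'world_from_camera': array([[-0.01979493,  0.98412451, -0.17637208,  0.39177467],
       [-0.99955663, -0.01555527,  0.02538856,  0.15778325],
       [ 0.02224199,  0.17679644,  0.98399609,  1.07577559],
       [ 0.        ,  0.        ,  0.        ,  1.        ]])}
{'camera_matrix': array([[460.36661833,   0.        , 281.53452714],
       [  0.        , 460.36661833, 202.49439813],
       [  0.        ,   0.        ,   1.        ]]), 'world_from_camera': array([[-0.90045202,  0.31945251, -0.29518849,  0.31887057],
       [-0.43450973, -0.6299458 ,  0.64371545,  0.66021077],
       [ 0.01968377,  0.70789716,  0.70604119,  0.65615733],
       [ 0.        ,  0.        ,  0.        ,  1.        ]])}
```

View pics/top0.png

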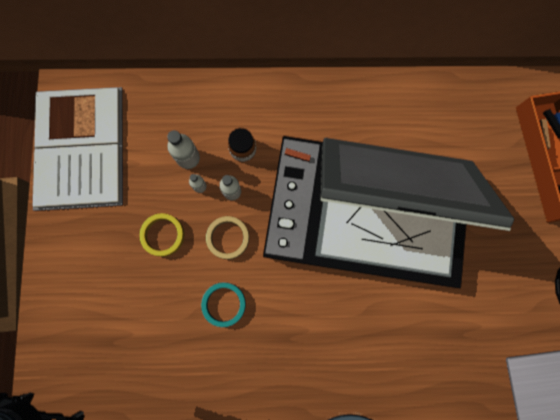

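View pics/side0.png

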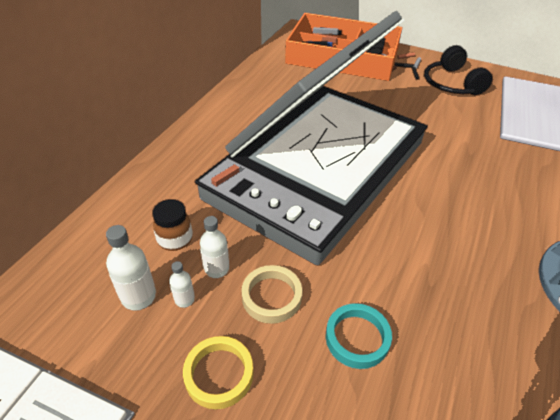

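Both views show the scanner with its lid open and the button row. In the top view that is cancel at about (283,243), start (286,223), copy (289,204) and power (292,186). In the side view start is at about (294,213). I'll enlarge both.

```bash
python3 - <<'E'
from h import *
a=cv2.imread('pics/top0.png')[125:295,255:521]; b=cv2.imread('pics/side0.png')[5:265,190:435]
cv2.imwrite('pics/c1.png',cv2.resize(a,None,fx=3,fy=3,interpolation=cv2.INTER_CUBIC))
for n,px in(('top',[(283,243),(286,223),(289,204),(292,186)]),('side',[(315,224),(294,213),(274,203),(255,193)])):
  for u,v in px: print(n,atz(n,u,v,.07).round(4))
# scanner front corners at z=.06 (top)
print(atz('top',265,256,.06),atz('top',283,137,.06),atz('top',461,283,.06))
E
```

```text
top [0.4906 0.1411 0.07  ]
top [0.5354 0.1335 0.07  ]
top [0.5787 0.1259 0.07  ]
top [0.6203 0.1182 0.07  ]
side [0.4896 0.147  0.07  ]
side [0.5329 0.1395 0.07  ]
side [0.5755 0.1331 0.07  ]
side [0.6182 0.1256 0.07  ]
[0.46316335 0.18166943 0.06      ] [0.74064179 0.13629411 0.06      ] [ 0.39508351 -0.25500001  0.06      ]
```

View pics/c1.png

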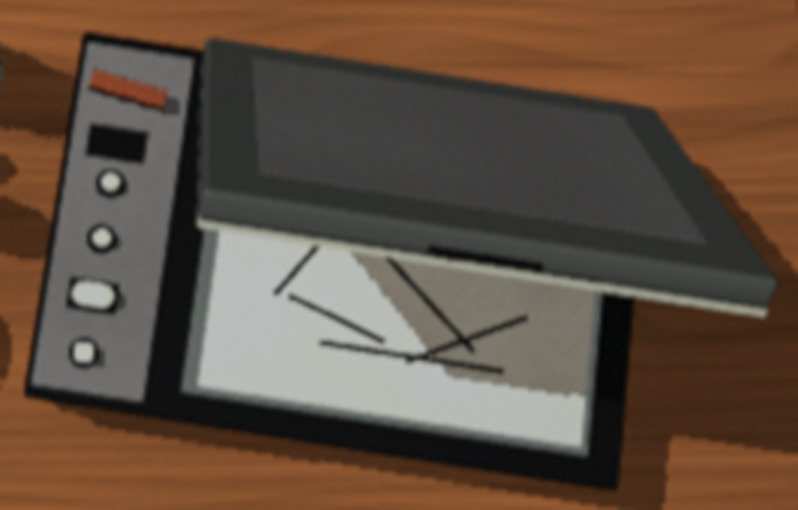

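The crop confirms start as the only oval cap. The lid's outer face has crop corners at (208,40), (655,108), (775,280) and (203,190). I'll fit the scanner pose and lid angle from these.

```bash
cat > fit.py <<'E'
from h import *
from scipy.optimize import least_squares
cr=lambda x,y:(255+(x-1)/3,125+(y-1)/3)
def own(p,q):
    c,s=np.cos(p[2]),np.sin(p[2]); return np.array([p[0]+c*q[0]-s*q[1],p[1]+s*q[0]+c*q[1],q[2]])
def lid(p,s,y,n): 
    t=p[5]; return own(p,(p[4]-s*np.cos(t)+n*np.sin(t),y,.062+s*np.sin(t)+n*np.cos(t)))
def obs(p):
    o=[]
    for i,(t,s) in enumerate(zip([cr(84,353),cr(93,294),cr(102,238),cr(111,182)],[(315,224),(294,213),(274,203),(255,193)])):
        w=own(p,(p[3]+.044*(i-1),.185,.07)); o+=[('top',w,t),('side',w,s)]
    for q,t in (((-.145,.225),cr(27,393)),((.145,.225),cr(85,37)),((-.145,-.225),cr(616,487))): o.append(('top',own(p,(*q,.06)),t))
    o+=[('top',lid(p,.272,.13,.024),cr(203,190)),('top',lid(p,.272,-.22,.024),cr(775,280))]
    return o
f=lambda p:np.concatenate([proj(n,w)-t for n,w,t in obs(p)])
r=least_squares(f,[.569,-.064,-.165,-.065,.13,.7],loss='soft_l1'); p=r.x
if __name__=='__main__':
    print(p.round(4)); print(r.fun.reshape(-1,2).round(1).tolist())
    print('start',own(p,(p[3],.185,.07)),'push',lid(p,.225,-.045,.024),'free',lid(p,.272,-.045,.024))
    print('shut push',own(p,(p[4]-.225,-.045,.086)))
    for n in('top','side'):
        for s in(0,.272):
            for y in(.13,-.22): print(n,s,y,proj(n,lid(p,s,y,.024)).round())
E
python3 fit.py
```

```text
[ 0.5671 -0.0584 -0.1745 -0.0656  0.1455  0.8256]
[[-0.5, 0.4], [0.0, -1.9], [-0.4, 0.7], [0.1, -1.9], [-0.4, 0.3], [0.1, -2.4], [-0.4, 0.3], [-0.0, -2.4], [-1.7, 0.3], [-0.8, -3.4], [1.3, 0.5], [-1.0, -0.1], [0.1, 0.0]]
start [0.53462678 0.13518081 0.07      ] push [ 0.56972448 -0.10455283  0.24363772] free [ 0.53833652 -0.0990196   0.27818015]
shut push [ 0.48103181 -0.08891765  0.086     ]
top 0 0.13 [324. 130.]
top 0 -0.22 [474. 153.]
top 0.272 0.13 [321. 188.]
top 0.272 -0.22 [513. 218.]
side 0 0.13 [217. 144.]
side 0 -0.22 [311.  74.]
side 0.272 0.13 [296.  86.]
side 0.272 -0.22 [395.  13.]
```

The fit holds up: residuals are about 2 px and start is at z = 0.07. The lid angle is about 0.8 rad. Next I raise the tool, shut the jaw and head above the lid.

Request:
send_rows(dr=[[0, 0, 0], [0, 0, 0], [0, 0, -0.4], [0, 0, -0.8], [0, 0, -1.2], [0, 0, -1.6], [0, 0, -1.7], [0, 0, -1.7]], xyz=[[0, 0, -4], [-3, -2.5, -8], [-7, -6, -11], [-11.5, -10, -12], [-16, -13.5, -12], [-20.5, -17, -12], [-25, -21, -12], [-29, -24, -12]], jaw=[0, 0, 0, 0, 0, 0, 0, 0])

```text
time_s: 1.1
eef_pos: [0.3879, 0.213, 0.3701]
eef_rot: [-0.0, 0.087, 0.996, -0.0]
wrist_force: [0.5, 0.4, -0.5]
opening: -0.003
grasp_force: 0.0
```

Request:
send_rows(dr=[[0, 0, 0], [0, 0, 0], [0, 0, 0], [0, 0, 0], [0, 0, 0], [0, 0, 0], [0, 0, 0], [0, 0, 0]], xyz=[[-4, -4.8, 0], [-8, -9.6, 0], [-12, -14.4, 0], [-16, -19.2, 0], [-20, -24, 0], [-23, -28, 0], [-23.4, -28.2, 2], [-23.4, -28.2, 4]], jaw=[0, 0, 0, 0, 0, 0, 0, 0])

```text
time_s: 2.1
eef_pos: [0.5691, -0.103, 0.3284]
eef_rot: [-0.001, 0.087, 0.996, 0.0]
wrist_force: [-0.9, -0.3, 0.0]
opening: -0.001
grasp_force: 0.0
```

```bash
python3 - <<'E'
from h import *
from fit import p,lid
a=snap('side','side1.png'); o=ctrl.get_obs(); print(o['eef_pos'],o['wrist_force'],o['q'])
cv2.imwrite('pics/s1.png',cv2.resize(a[:270,140:500,::-1],None,fx=2.2,fy=2.2,interpolation=cv2.INTER_CUBIC))
E
```

```text
[ 0.56776305 -0.10201368  0.32506702] [-0.59146949  1.0861755  -2.70082692] [-3.83679011e-01  1.36917914e-01  1.50636936e+00  4.56655240e-04
  1.50529443e+00 -1.78149546e+00]
```

View pics/s1.png

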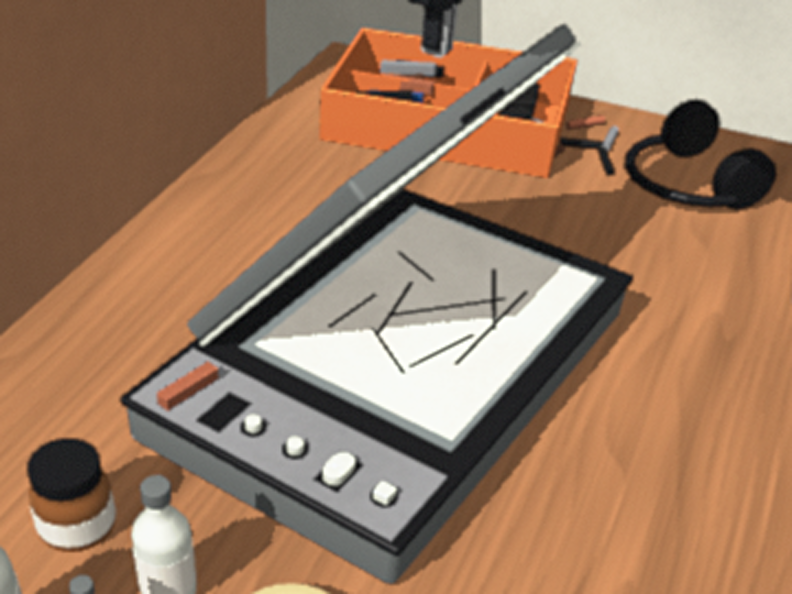

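The side crop shows the fingertips at about (435,50), above the lid and clear of it. Now I'll work out the arc that lid_push follows.

```bash
python3 - <<'E'
from fit import *
from scipy.spatial.transform import Rotation as R
o=ctrl.get_obs(); e=o['eef_pos']; Q=R.from_quat(o['eef_rot'],scalar_first=True)
print(e,o['wrist_force'],Q.as_matrix().round(3).tolist())
for hx in (p[4],.135):
  for t in (.9,.8,.7,.6,.5,.4,.3,.2,.1,.05,0):
    pp=p.copy(); pp[5]=t; pp[4]=hx; w=lid(pp,.225,-.045,.024)+[0,0,.019]
    print(t,w.round(3),(Q.inv().apply(w-e)*100).round(1))
E
```

```text
[ 0.56776305 -0.10201368  0.32506702] [-0.59146949  1.0861755  -2.70082692] [[-0.985, 0.172, -0.006], [0.172, 0.985, 0.003], [0.007, 0.002, -1.0]]
0.9 [ 0.583 -0.107  0.272] [-1.7 -0.2  5.3]
0.8 [ 0.565 -0.104  0.259] [ 0.2 -0.2  6.6]
0.7 [ 0.548 -0.101  0.244] [ 1.9 -0.2  8.1]
0.6 [ 0.533 -0.098  0.228] [ 3.4 -0.2  9.7]
0.5 [ 0.519 -0.096  0.21 ] [ 4.8 -0.2 11.5]
0.4 [ 0.508 -0.094  0.191] [ 6.  -0.2 13.5]
0.3 [ 0.498 -0.092  0.17 ] [ 7.  -0.2 15.5]
0.2 [ 0.49  -0.091  0.149] [ 7.7 -0.2 17.6]
0.1 [ 0.484 -0.09   0.127] [ 8.3 -0.2 19.8]
0.05 [ 0.482 -0.089  0.116] [ 8.5 -0.2 20.9]
0 [ 0.481 -0.089  0.105] [ 8.6 -0.2 22.1]
0.9 [ 0.573 -0.105  0.272] [-0.6 -0.2  5.3]
0.8 [ 0.555 -0.102  0.259] [ 1.2 -0.2  6.6]
0.7 [ 0.538 -0.099  0.244] [ 2.9 -0.2  8.1]
0.6 [ 0.523 -0.096  0.228] [ 4.5 -0.2  9.8]
0.5 [ 0.509 -0.094  0.21 ] [ 5.8 -0.2 11.6]
0.4 [ 0.497 -0.092  0.191] [ 7.  -0.2 13.5]
0.3 [ 0.488 -0.09   0.17 ] [ 8.  -0.2 15.5]
0.2 [ 0.48  -0.089  0.149] [ 8.8 -0.2 17.6]
0.1 [ 0.474 -0.088  0.127] [ 9.3 -0.2 19.8]
0.05 [ 0.472 -0.087  0.116] [ 9.5 -0.2 20.9]
0 [ 0.471 -0.087  0.105] [ 9.7 -0.2 22.1]
```

Request:
send_rows(dr=[[0, 0, 0], [0, 0, 0], [0, 0, 0], [0, 0, 0], [0, 0, 0], [0, 0, 0], [0, 0, 0], [0, 0, 0]], xyz=[[0, 0, 2], [0, 0, 3.6], [0, 0, 4.6], [0, 0, 5.4], [0, 0, 6], [0.2, 0, 6.6], [0.9, 0, 7.2], [1.5, 0, 7.7]], jaw=[0, 0, 0, 0, 0, 0, 0, 0])

```text
time_s: 3.15
eef_pos: [0.5542, -0.1005, 0.2532]
eef_rot: [0.0, 0.086, 0.996, -0.0]
wrist_force: [0.3, -0.8, 4.8]
opening: -0.002
grasp_force: 1.8
```

Request:
send_rows(dr=[[0, 0, 0], [0, 0, 0], [0, 0, 0], [0, 0, 0], [0, 0, 0], [0, 0, 0], [0, 0, 0], [0, 0, 0]], xyz=[[0.6, 0, 0.6], [1.2, 0, 1.2], [1.8, 0, 1.9], [2.3, 0, 2.5], [2.8, 0, 3.1], [3.2, 0, 3.7], [3.7, 0, 4.4], [4.1, 0, 5.0]], jaw=[0, 0, 0, 0, 0, 0, 0, 0])

```text
time_s: 4.15
eef_pos: [0.5138, -0.0933, 0.2026]
eef_rot: [-0.0, 0.086, 0.996, 0.0]
wrist_force: [0.3, 0.5, 3.7]
opening: -0.001
grasp_force: 1.4
```

Request:
send_rows(dr=[[0, 0, 0], [0, 0, 0], [0, 0, 0], [0, 0, 0], [0, 0, 0], [0, 0, 0], [0, 0, 0], [0, 0, 0]], xyz=[[0.4, 0, 0.7], [0.7, 0, 1.4], [1.0, 0, 2.1], [1.3, 0, 2.8], [1.6, 0, 3.5], [1.8, 0, 4.2], [2.0, 0, 4.9], [2.2, 0, 5.6]], jaw=[0, 0, 0, 0, 0, 0, 0, 0])

```text
time_s: 5.15
eef_pos: [0.4925, -0.0896, 0.1468]
eef_rot: [-0.0, 0.086, 0.996, 0.0]
wrist_force: [-0.2, 0.8, 3.6]
opening: -0.002
grasp_force: 1.3
```

Request:
send_rows(dr=[[0, 0, 0], [0, 0, 0], [0, 0, 0], [0, 0, 0], [0, 0, 0], [0, 0, 0], [0, 0, 0], [0, 0, 0]], xyz=[[0.2, 0, 0.6], [0.3, 0, 1.1], [0.4, 0, 1.6], [0.5, 0, 2.1], [0.6, 0, 2.5], [0.6, 0, 2.8], [0.6, 0, 3.0], [0.6, 0, 3.1]], jaw=[0, 0, 0, 0, 0, 0, 0, 0])

```text
time_s: 6.15
eef_pos: [0.4867, -0.0886, 0.1162]
eef_rot: [-0.0, 0.086, 0.996, 0.0]
wrist_force: [-1.3, 0.1, 2.3]
opening: -0.001
grasp_force: 1.1
```

Tip is at about z 0.097 and the shut face at 0.086, so I go slowly from here.

Request:
send_rows(dr=[[0, 0, 0], [0, 0, 0], [0, 0, 0], [0, 0, 0], [0, 0, 0], [0, 0, 0], [0, 0, 0], [0, 0, 0]], xyz=[[0, 0, 0.2], [0.1, 0, 0.4], [0.1, 0, 0.55], [0.1, 0, 0.7], [0.1, 0, 0.8], [0.1, 0, 0.9], [0.1, 0, 1.0], [0.1, 0, 1.0]], jaw=[0, 0, 0, 0, 0, 0, 0, 0])

```text
time_s: 7.15
eef_pos: [0.4856, -0.0884, 0.1061]
eef_rot: [-0.0, 0.086, 0.996, 0.0]
wrist_force: [0.2, -0.4, 0.1]
opening: 0.002
grasp_force: 0.3
```

Request:
send_rows(dr=[[0, 0, 0], [0, 0, 0], [0, 0, 0], [0, 0, 0], [0, 0, 0], [0, 0, 0], [0, 0, 0], [0, 0, 0]], xyz=[[0, 0, 0.03], [0, 0, 0.06], [0, 0, 0.09], [0, 0, 0.12], [0, 0, 0.15], [0, 0, 0.15], [0, 0, 0.15], [0, 0, 0.15]], jaw=[0, 0, 0, 0, 0, 0, 0, 0])

```text
time_s: 8.15
eef_pos: [0.4855, -0.0884, 0.105]
eef_rot: [-0.0, 0.086, 0.996, 0.0]
wrist_force: [-3.1, 0.4, 6.9]
opening: 0.001
grasp_force: 2.9
```

Request:
send_rows(dr=[[0, 0, 0], [0, 0, 0], [0, 0, 0], [0, 0, 0], [0, 0, 0], [0, 0, 0], [0, 0, 0], [0, 0, 0]], xyz=[[0, 0, 0.02], [0, 0, 0.04], [0, 0, 0.05], [0, 0, 0.05], [0, 0, 0.05], [0, 0, 0.05], [0, 0, 0.05], [0, 0, 0.05]], jaw=[0, 0, 0, 0, 0, 0, 0, 0])

```text
time_s: 9.15
eef_pos: [0.4855, -0.0884, 0.105]
eef_rot: [-0.0, 0.086, 0.996, -0.0]
wrist_force: [-6.3, 0.8, 10.1]
opening: 0.002
grasp_force: 5.3
```

The tip stopped at z = 0.086 while the force rose to 10 N with no further motion, so the lid is on its stop. I lift off and go above the start button.

Request:
send_rows(dr=[[0, 0, 0], [0, 0, 0], [0, 0, 0], [0, 0, 0], [0, 0, 0], [0, 0, 0], [0, 0, 0], [0, 0, 0]], xyz=[[0, 0, -2], [0, 0, -6], [0, 4, -8], [-0.3, 9, -8], [-0.6, 14, -8], [-0.8, 19, -8], [-1, 22.5, -8], [-1, 22.9, -8]], jaw=[0, 0, 0, 0, 0, 0, 0, 0])

```text
time_s: 10.15
eef_pos: [0.5349, 0.1376, 0.1839]
eef_rot: [-0.0, 0.085, 0.996, 0.0]
wrist_force: [0.5, -0.3, -0.5]
opening: 0.003
grasp_force: 0.0
```

```bash
python3 - <<'E'
from h import *
a=snap('wrist','w2.png'); o=ctrl.get_obs(); print(o['eef_pos'],o['wrist_force'])
b=snap('side','s2.png'); 
im=np.hstack([cv2.imread('pics/w2.png'),cv2.imread('pics/s2.png')[:, :]])
cv2.imwrite('pics/ws.png',cv2.resize(im,(800,300),interpolation=cv2.INTER_AREA))
from fit import own,p
for i in(-1,0,1,2): print(proj('wrist',own(p,(p[3]+.044*i,.185,.07))).round(1),proj('side',own(p,(p[3]+.044*i,.185,.07))).round(1))
print('tip',proj('wrist',o['eef_pos']-[0,0,.019]))
E
```

```text
[0.53480993 0.13668512 0.18388205] [ 0.0963521  -0.24964449 -0.52071258]
[275.4 161.6] [315.  222.1]
[275.3 213.6] [294.1 211.1]
[275.2 260.6] [274.1 200.6]
[275.1 303.1] [255.  190.6]
tip [277.88813881 266.19624871]
```

View pics/w2.png

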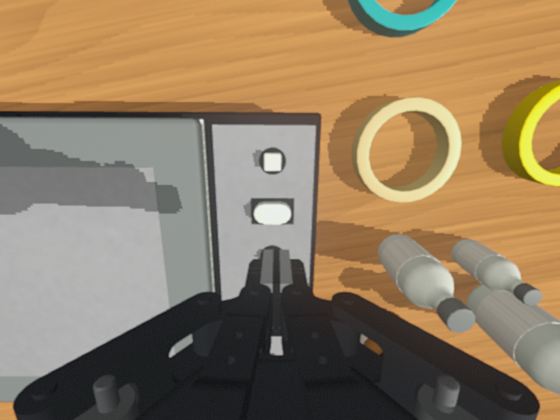

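View pics/s2.png

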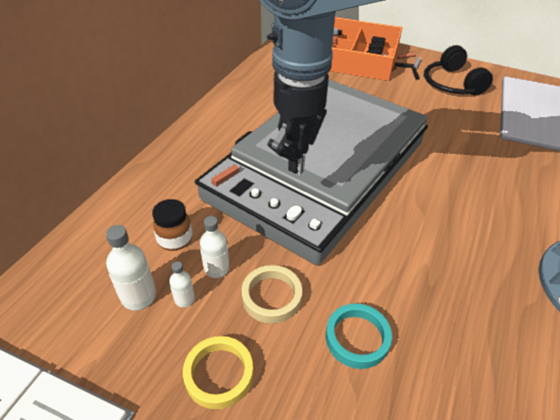

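The wrist view shows start at (272,212), about 2–3 mm from the prediction, and cancel at (273,161). The side view shows the lid lying flat. I shift −3 mm along tool y and descend.

Request:
send_rows(dr=[[0, 0, 0], [0, 0, 0], [0, 0, 0], [0, 0, 0], [0, 0, 0], [0, 0, 0], [0, 0, 0], [0, 0, 0]], xyz=[[0, -0.3, 1], [0, -0.3, 3], [0, -0.3, 5], [0, -0.3, 6.5], [0, -0.3, 7.5], [0, -0.3, 8.3], [0, -0.3, 8.8], [0, -0.3, 9]], jaw=[0, 0, 0, 0, 0, 0, 0, 0])

```text
time_s: 11.25
eef_pos: [0.5346, 0.1325, 0.0943]
eef_rot: [0.0, 0.086, 0.996, 0.0]
wrist_force: [1.0, 0.3, 0.2]
opening: -0.001
grasp_force: 0.0
```

```bash
python3 - <<'E'
from h import *
a=snap('wrist','w3.png'); o=ctrl.get_obs(); print(o['eef_pos'],o['wrist_force'])
cv2.imwrite('pics/w3c.png',cv2.resize(a[130:340,180:380,::-1],None,fx=2.5,fy=2.5))
E
```

```text
[0.53448964 0.1325265  0.09416046] [ 0.07437261 -0.43906136 -0.57068262]
```

View pics/w3c.png

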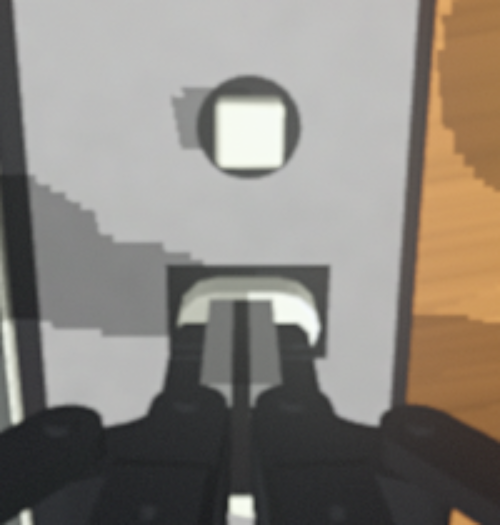

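The crop shows the shut tips over the oval cap, about 2 mm off centre sideways, and clear of the cancel button. Now a slow press.

Request:
send_rows(dr=[[0, 0, 0], [0, 0, 0], [0, 0, 0], [0, 0, 0], [0, 0, 0], [0, 0, 0], [0, 0, 0], [0, 0, 0]], xyz=[[0, 0.1, 0.2], [0, 0.1, 0.35], [0, 0.1, 0.45], [0, 0.1, 0.55], [0, 0.1, 0.65], [0, 0.1, 0.75], [0, 0.1, 0.8], [0, 0.1, 0.8]], jaw=[0, 0, 0, 0, 0, 0, 0, 0])

```text
time_s: 12.3
eef_pos: [0.5347, 0.1335, 0.0864]
eef_rot: [0.0, 0.086, 0.996, -0.0]
wrist_force: [-0.9, -0.1, 3.6]
opening: -0.001
grasp_force: 1.6
```

Request:
send_rows(dr=[[0, 0, 0], [0, 0, 0], [0, 0, 0], [0, 0, 0], [0, 0, 0], [0, 0, 0], [0, 0, 0], [0, 0, 0]], xyz=[[0, 0, 0.05], [0, 0, 0.1], [0, 0, 0.15], [0, 0, 0.2], [0, 0, 0.22], [0, 0, 0.22], [0, 0, 0.22], [0, 0, 0.22]], jaw=[0, 0, 0, 0, 0, 0, 0, 0])

```text
time_s: 13.3
eef_pos: [0.5347, 0.1334, 0.0842]
eef_rot: [0.0, 0.086, 0.996, 0.0]
wrist_force: [-1.7, -0.6, 4.7]
opening: -0.002
grasp_force: 2.6
```

Request:
send_rows(dr=[[0, 0, 0], [0, 0, 0], [0, 0, 0], [0, 0, 0], [0, 0, 0], [0, 0, 0], [0, 0, 0], [0, 0, 0]], xyz=[[0, 0, 0.02], [0, 0, 0.04], [0, 0, 0.04], [0, 0, 0.04], [0, 0, 0.04], [0, 0, 0.04], [0, 0, 0.04], [0, 0, 0.04]], jaw=[0, 0, 0, 0, 0, 0, 0, 0])

```text
time_s: 14.3
eef_pos: [0.5347, 0.1335, 0.0838]
eef_rot: [0.0, 0.086, 0.996, -0.0]
wrist_force: [-1.8, 0.0, 5.1]
opening: 0.003
grasp_force: 2.8
```

Request:
send_rows(dr=[[0, 0, 0], [0, 0, 0], [0, 0, 0], [0, 0, 0], [0, 0, 0], [0, 0, 0], [0, 0, 0], [0, 0, 0]], xyz=[[0, 0, -0.3], [0, 0, -0.8], [0, 0, -2], [0, 0, -5], [0, 0, -9], [0, 0, -12], [0, 0, -13], [0, 0, -13]], jaw=[0, 0, 0, 0, 0, 0, 0, 0])

```text
time_s: 15.3
eef_pos: [0.5347, 0.1334, 0.2139]
eef_rot: [0.0, 0.086, 0.996, 0.0]
wrist_force: [-0.4, 0.5, -0.0]
opening: 0.001
grasp_force: 0.0
```

```bash
python3 - <<'E'
from h import *
a=snap('side','s4.png'); o=ctrl.get_obs(); print(o['eef_pos'],o['wrist_force'])
cv2.imwrite('pics/s4c.png',cv2.resize(a[60:270,180:450,::-1],None,fx=2.5,fy=2.5,interpolation=cv2.INTER_CUBIC))
E
```

```text
[0.53410308 0.13336663 0.21283996] [0.28634124 0.52835789 0.29773221]
```

View pics/s4c.png

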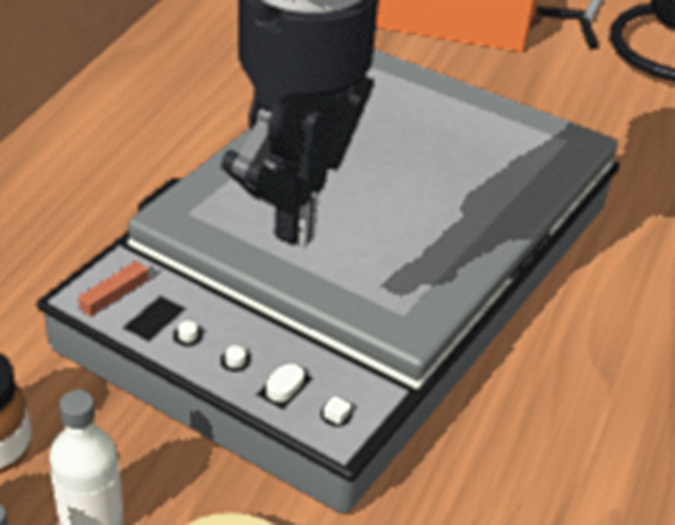

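The crop shows the lid flat and shut, and start at (286,383) back up. The pastel is undisturbed and the robot is clear of everything.

```bash
python3 -c "
from bench import ctrl
print(ctrl.hand_in())"
```

```text
the job is handed in; nothing more can be done
None
```

The lid is pushed fully shut, start was then pressed about 5 mm down at about 5 N and came back up, nothing else was touched, and the job was handed in about 15 s into the 51 s allowed; no verdict came back.

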